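# Dry-fit the lamp gear on its mounting plate in wiring order

### The job

Dry-fit the lamp's gear on the blue mounting plate in wiring order: the white strip connector in the outline next to the red cable inlet, the finned heat sink in the outline at the far end (its fins running the short way of the outline), and the LED driver in the outline between them, each lying flat in the middle of its outline with its long side along the outline's long side. Then set the black tape roll flat on the middle of the heat sink, ready for taping it down. Use the parts lying in the open on the left of the black cable (not the stock at the back), and leave the red tape roll, the solder spool, the multimeter and the orange screwdriver where they lie.

Things in the scene. Friction and masses are not known exactly. Their poses are not given: they have to be found in the camera images.
- plate: flat blue mounting plate fixed to the table at any yaw, 250 (x) x 128 x 4 mm; origin: centre of its underside. Three equal white-printed outlines, 60 (x) x 116 (y) mm, each with a small cross in the middle, are centred at y = 0 and x = +62 mm (next to inlet), -10 mm (between), -82 mm (far end). Red inlet block 22 x 54 mm at its +x end (x = 101 to 123, black bush to 135), top 24 mm up
- strip: white strip connector with ten pairs of black holes, 20 (x) x 110 (y) x 16 mm high, 50 g; origin: centre of its underside; long side along its y. Can be taken across its 20 mm width
- driver: white LED driver box, 36 (x) x 104 (y) x 28 mm high, about 0.22 kg, with thin stiff coloured leads at both ends (196 mm long over the leads, which touch nothing); origin: centre of its underside; long side along its y. Can be taken across its 36 mm width
- sink: grey aluminium heat sink with tall upright fins, 50 (x) x 60 (y) x 28 mm high, 92 g; origin: centre of its underside; long side along its y, the fins run along its x (the short way). Can be taken across its 50 mm width; its top bears things like a flat face
- tape: black roll of insulating tape lying flat, 63 mm across, 19 mm high, 60 g; origin: middle of its underside (within 1 mm); not the red one, nor the yellow one far off; solid enough to be gripped across its outside
- red_tape: bystander: red tape roll lying flat, 62 mm across, 21 mm high; not to be moved
- spool: bystander: green solder spool with a wire end, 55 x 78 x 36 mm; not to be moved
- meter: bystander: dark hand multimeter, 145 (x) x 70 (y) x 43 mm; not to be moved
- orange_driver: bystander: orange screwdriver, 224 (x) x 25 x 24 mm; not to be moved
Mind the look-alikes: they are no part of the job. Leave any purple look-alike of the sink alone. Several things look just like the tape: the one meant starts nearest to the robot's base.

How it is judged (in metres and radians):
At the end, for the whole second after the job is handed in: On the plate, flat: strip next to inlet, driver middle, sink far; each within 12 mm across and 15 mm along of its outline's centre, long side within 0.2 rad of the outline's; black tape flat on the sink within 14 mm of its centre; all released, at rest (x of strip in the frame of plate between 0.05 and 0.074 m and y of strip in the frame of plate between -0.015 and 0.015 m and z of strip in the frame of plate between 0 and 0.008 m and angle between the y axis of each of strip, driver, sink and the y axis of plate, either way round below 0.2 rad and angle between each of strip, driver, sink's own z axis and vertical below 0.1 rad and linear speed of each of strip, driver, sink, tape below 0.02 m/s and x of driver in the frame of plate between -0.022 and 0.002 m and y of driver in the frame of plate between -0.015 and 0.015 m and z of driver in the frame of plate between 0 and 0.008 m and x of sink in the frame of plate between -0.094 and -0.07 m and y of sink in the frame of plate between -0.015 and 0.015 m and z of sink in the frame of plate between 0 and 0.008 m and z of tape in the frame of sink between 0.024 and 0.033 m and horizontal distance between tape and sink below 0.014 m and angle between tape's own z axis and vertical below 0.12 rad); the robot touches nothing.
It fails at once if the red tape roll was pushed more than 30 mm away (distance of red_tape from where it was at the start of the episode above 0.03 m).
It fails at once if the solder spool was pushed more than 30 mm away (distance of spool from where it was at the start of the episode above 0.03 m).
It fails at once if the multimeter was pushed more than 30 mm away (distance of meter from where it was at the start of the episode above 0.03 m).
It fails at once if the orange screwdriver was pushed more than 30 mm away (distance of orange_driver from where it was at the start of the episode above 0.03 m).
It also fails if it takes over 112 s, if anything falls off the work surface, if the arm or the gripper's body presses on something with over 40 N, if the wrist force passes 120 N, or if a joint passes its speed limit or range.

### The arm

A 6-joint arm with a two-finger parallel gripper is mounted at the origin on a cart in front of the work surface, level with it; the furniture and walls round the work are solid. World frame = base frame: x ahead of the robot, y to its left, z up, the work surface at z = 0. Lengths are in m, angles in degrees, forces in N, time in s.
With the tool pointing down it reaches from about 0.375 to 0.9 m from the base axis. Payload 3.1 kg.
Tool frame: the origin (TCP) lies between the finger pads; the fingertips stand 11 mm ahead of it and the grasp point (between the pads) lies 8 mm behind it; z points along the fingers, y is the line along which they close (so a half turn about z gives the same grasp; the last joint's range is limited). The gripper opens to 87 mm and grips with 3 to 60 N. Pads are 19 mm wide; open, the fingers measure 117 mm over their backs; the gripper's body (75 mm by 190 mm) begins 51 mm behind the grasp point.
Start: joints at [-75.946, 30.224, 82.088, -0, 67.689, -10.227], TCP at [0.257, -0.57, 0.234] pointing down, gripper open.
Joint ranges: [-176.69, 176.69], [-43.24, 126.21], [12.49, 139.97], [-82, 262], [0, 151.66], [-163.58, 163.58]. Speed limits (degrees/s): [159.86, 159.86, 180, 180, 180, 180].

### API

Orientations are given as a 3x3 rotation matrix whose columns are the frame's x, y, z axes.
In Python, from rig import bot gives the robot as it stands.
- The arm moves only by the tool apply_moves, never from a script. Its argument "steps" is a list that holds one entry, the list of rows, each a list of 7 numbers: the shift along the tool's x, y, z in cm, then the turn, a rotation vector about the tool's x, y, z in degrees, then the gripper command: -1 is shut, 1 is fully open, values between are in proportion. In form: [[[dx, dy, dz, rx, ry, rz, jaw], ...]]. A call has 1 to 20 rows; each row is the pose to reach, as a shift and turn from the pose commanded when the call began, along the tool's axes at that moment; what a row does not reach only later rows make up. A row lasts 1/8 s, in which the tool goes at most 62.5 mm and 10.7 degrees, less where a joint would pass 70% of its speed; a pose out of reach is approached as far as the arm can. A call with a gripper value outside its range is refused whole. The fingers move at their own pace and stop on an object; the grip force is fixed at half the most. Time passes only in rows, so rows that repeat a pose let the fingers close. It gives the time, the measured TCP pose, the force, the opening and the grip force at its end, in the units of the state.
- bot.read_state(): the state, without advancing time (a new reading comes with each control period).
- bot.capture(name): name is "scene" or "top" or "wrist"; returns the picture (384x512x3 uint8, blue, green, red); there is no depth.
- bot.camera_model(name): a dict with "intrinsics" (3x3 intrinsics, pixels), "R" (3x3) and "t" (3): a world point X has camera coordinates R X + t. Camera axes: x right, y down, z forward; pixel columns grow to the right and rows downward; lengths in m; the calibration is good to about 2 mm. The wrist camera is an equidistant fisheye: a pixel r from the principal point sees the ray r / f radians off the axis. A picture is of the moment at which its call begins: read the wrist's pose just before it. camera_model takes no time and is no camera call; for the wrist camera it gives the pose at the moment of the call.
- bot.hand_in(): hands the job in; it is judged then, once.
The state is a dict: "time_s": time; "joint_positions": joint angles; "qvel": joint speeds; "tau": joint torques, N m; "position": TCP position; "tcp_rot": TCP orientation; "force": force on the tool from outside, world axes, zero at the start; "moment": the same for the moment, N m; "opening": opening from 0.0 (shut) to 1.0 (fully open); "grasp_force": force on a finger pad.
Only numpy, scipy, OpenCV 4.12 (cv2) and the standard library are available. Lean on these libraries where they do the work, as an engineer would, in place of code of your own. Each camera call takes 0.05 s, during which the arm holds its last target. There are 200 camera calls.

## Working session

There is one attempt and no reset: what is moved stays moved. The work goes in short steps, Python scripts to look and compute and a tool call to move; the robot and the scene stay as the last step left them, time stands still between calls to the robot, and variables do not carry over. Pictures are saved under pics/ and viewed, at most 14 in all, crops included, and the job is handed in when it is done.

Besides the shell and the picture viewer there is one more tool, called as name(argument=value, ...) on one line, values as JSON. apply_moves: Moves the arm, as the interface text tells. Its arguments: {"type":"object","properties":{"steps":{"type":"array","items":{"type":"array","items":{"type":"array","items":{"type":"number"}}}}},"required":["steps"]}

```bash
mkdir -p pics; cat > h.py <<'E'
import numpy as np,cv2,json
from rig import bot
def snap(n,f):
    m=bot.camera_model(n); im=bot.capture(n); cv2.imwrite('pics/'+f+'.png',im); np.savez('pics/'+f+'.npz',K=m['intrinsics'],R=m['R'],t=m['t'],w=(n=='wrist')); return im
def pix2w(f,uv,z):
    d=np.load('pics/'+f+'.npz');K,R,t=d['K'],d['R'],d['t'];out=[]
    for u,v in np.atleast_2d(uv):
        x=(u-K[0,2])/K[0,0];y=(v-K[1,2])/K[1,1]
        if d['w']:
            r=np.hypot(x,y);s=np.sin(r)/r if r>1e-9 else 1;ray=np.array([x*s,y*s,np.cos(r)])
        else: ray=np.array([x,y,1])
        c=-R.T@t;q=R.T@ray;out.append(c+q*(z-c[2])/q[2])
    return np.array(out)
E
python3 - <<'E'
from h import *
a=snap('scene','s0');b=snap('top','t0');c=snap('wrist','w0')
cv2.imwrite('pics/top_big.png',cv2.resize(b,(800,600),interpolation=cv2.INTER_CUBIC))
for n in('scene','top','wrist'):
    m=bot.camera_model(n);print(n,np.round(-np.array(m['R']).T@m['t'],3),np.round(m['R'],2).tolist(),np.round(m['intrinsics'],0).tolist())
E
```

```text
scene [ 0.006 -1.046  1.495] [[0.89, -0.46, -0.0], [-0.36, -0.7, -0.62], [0.29, 0.55, -0.78]] [[453.0, 0.0, 250.0], [0.0, 453.0, 197.0], [0.0, 0.0, 1.0]]
top [ 0.349 -0.004  1.507] [[-0.02, -1.0, 0.02], [-0.99, 0.01, -0.12], [0.12, -0.02, -0.99]] [[421.0, 0.0, 258.0], [0.0, 421.0, 195.0], [0.0, 0.0, 1.0]]
wrist [ 0.334 -0.534  0.384] [[0.41, -0.91, -0.0], [-0.87, -0.39, 0.3], [-0.28, -0.12, -0.95]] [[297.0, 0.0, 251.0], [0.0, 297.0, 194.0], [0.0, 0.0, 1.0]]
```

View pics/top_big.png

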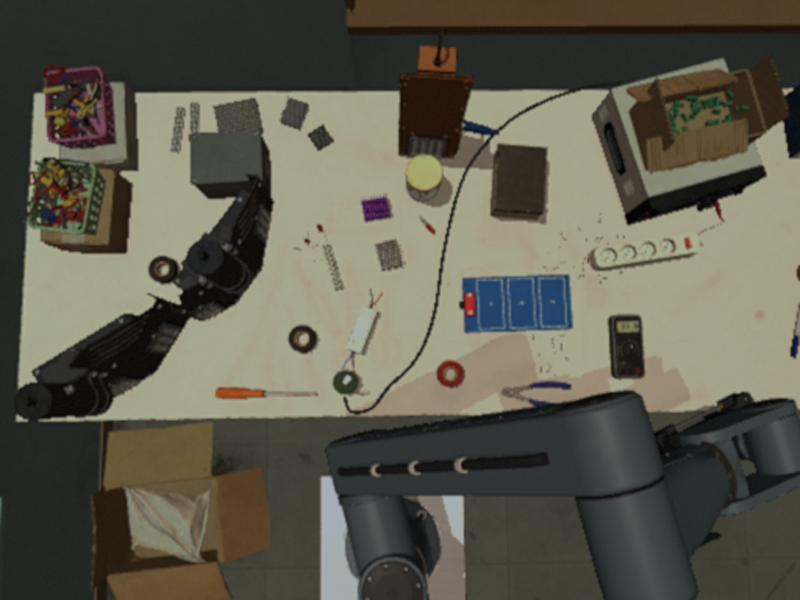

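View pics/s0.png

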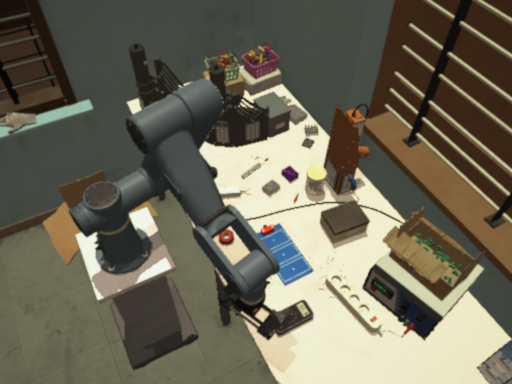

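The top view (800 px scale) shows these objects:
- **Plate:** (518,303), with the inlet on its left at (469,303).
- **Strip:** (333,267). Stock strips at (180,130) and (195,120) are not mine.
- **Sink:** grey one at (388,255). The purple one at (376,208) and the stock at (294,113), (320,137) and (238,117) are not mine.
- **Driver:** (362,330).
- **Black tape:** (303,338), nearest the base. The look-alike is at (163,268), the red one at (450,374), and the yellow one at (424,175).

I'll check these choices in a close crop.

```bash
python3 - <<'E'
from h import *
b=cv2.imread('pics/t0.png')
cv2.imwrite('pics/tc.png',cv2.resize(b[140:260,175:375],(800,480),interpolation=cv2.INTER_CUBIC))
E
```

```text
(no output)
```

View pics/tc.png

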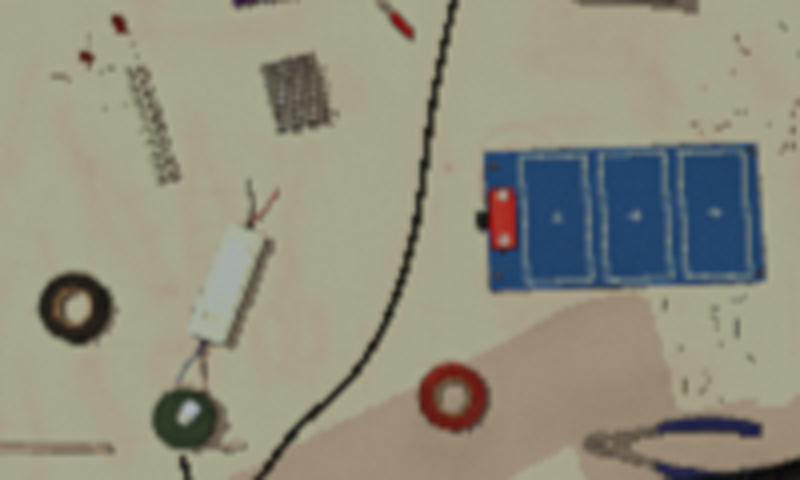

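The crop confirms the choices. The parts are the strip at crop (152,126), grey sink (297,94), driver (229,285), black tape (76,308), and plate crosses (558,217), (635,215) and (714,212).

```bash
python3 - <<'E'
from h import *
def q(name,pts,z):
    p=np.array(pts,float)/4+[175,140]-.375
    w=pix2w('t0',p,z);print(name,np.round(w[:,:2],3).tolist(),'mean',np.round(w[:,:2].mean(0),3),'edges',np.round(np.linalg.norm(np.roll(w,-1,0)-w,axis=1),3))
    return w
w=q('crosses',[(558,217),(635,215),(714,212)],.004);d=w[0]-w[2];print('plate x yaw',np.degrees(np.arctan2(d[1],d[0])))
q('plate',[(486,152),(757,145),(765,279),(490,291)],.004)
w=q('strip',[(133,68),(170,184)],.016);d=w[0]-w[1];print(np.degrees(np.arctan2(d[1],d[0])))
q('sink',[(262,66),(312,54),(331,122),(280,133)],.028)
w=q('driver',[(233,226),(266,236),(222,347),(190,335)],.028);d=w[0]-w[3];print(np.degrees(np.arctan2(d[1],d[0])))
q('tape',[(76,308)],.019);q('red',[(453,397)],.021);q('spool',[(185,418)],.036)
s=bot.read_state();print(s['time_s'],s['position'],np.round(s['tcp_rot'],3).tolist(),s['force'])
E
```

```text
crosses [[0.534, -0.235], [0.535, -0.304], [0.536, -0.376]] mean [ 0.535 -0.305] edges [0.07  0.072 0.141]
plate x yaw 91.09731293513609
plate [[0.594, -0.171], [0.597, -0.418], [0.475, -0.42], [0.468, -0.171]] mean [ 0.533 -0.295] edges [0.247 0.122 0.248 0.126]
strip [[0.672, 0.147], [0.566, 0.114]] mean [0.619 0.13 ] edges [0.111 0.111]
17.25209900553318
sink [[0.67, 0.03], [0.681, -0.015], [0.619, -0.031], [0.609, 0.015]] mean [ 0.645 -0.   ] edges [0.046 0.064 0.047 0.063]
driver [[0.526, 0.057], [0.517, 0.028], [0.42, 0.068], [0.431, 0.096]] mean [0.474 0.062] edges [0.031 0.105 0.03  0.103]
-21.867590314471908
tape [[0.456, 0.197]] mean [0.456 0.197] edges [0.]
red [[0.373, -0.134]] mean [ 0.373 -0.134] edges [0.]
spool [[0.359, 0.1]] mean [0.359 0.1  ] edges [0.]
0.15 [ 0.25691255 -0.5691687   0.23277245] [[0.912, 0.411, -0.0], [0.411, -0.912, 0.002], [0.0, -0.002, -1.0]] [-0.43087782  0.26418587  1.09773812]
```

```bash
cat >> h.py <<'E'
def go(*tg):
    """each tg = (x,y,z,yaw of tool x): shift (cm, tool axes) and turn from the present pose"""
    s=bot.read_state();p=np.array(s['position']);R=np.array(s['tcp_rot']);yaw=np.degrees(np.arctan2(R[1,0],R[0,0]))
    for x,y,z,a in tg:
        print(np.round(R.T@(np.array([x,y,z])-p)*100,2),'rz',round(-((a-yaw+180)%360-180),1))
E
python3 -c "
from h import *
go((.62,.03,.22,14))"
```

```text
[ 57.74 -39.68   1.36] rz 10.3
```

apply_moves(steps=[[[57.7,-39.7,1.4,0,0,10.3,1],[57.7,-39.7,1.4,0,0,10.3,1],[57.7,-39.7,1.4,0,0,10.3,1],[57.7,-39.7,1.4,0,0,10.3,1],[57.7,-39.7,1.4,0,0,10.3,1],[57.7,-39.7,1.4,0,0,10.3,1],[57.7,-39.7,1.4,0,0,10.3,1],[57.7,-39.7,1.4,0,0,10.3,1],[57.7,-39.7,1.4,0,0,10.3,1],[57.7,-39.7,1.4,0,0,10.3,1],[57.7,-39.7,1.4,0,0,10.3,1],[57.7,-39.7,1.4,0,0,10.3,1],[57.7,-39.7,1.4,0,0,10.3,1],[57.7,-39.7,1.4,0,0,10.3,1]]])

```text
time_s: 1.9
position: [0.6188, 0.028, 0.2193]
tcp_rot: [[0.971, 0.24, -0.001], [0.24, -0.971, -0.0], [-0.002, 0.0, -1.0]]
force: [0.3, 0.5, 0.2]
opening: 0.997
grasp_force: 0.0
```

```bash
python3 - <<'E'
from h import *
b=snap('wrist','w1');print(bot.read_state()['position'],bot.read_state()['joint_positions'])
cv2.imwrite('pics/w1b.png',cv2.resize(b,(800,600),interpolation=cv2.INTER_CUBIC))
E
```

```text
[0.61889573 0.02779146 0.21946883] [-7.73639294e+00  3.07113370e+01  8.37036677e+01 -3.17133127e-02
  6.56410244e+01  6.84148625e+01]
```

View pics/w1b.png

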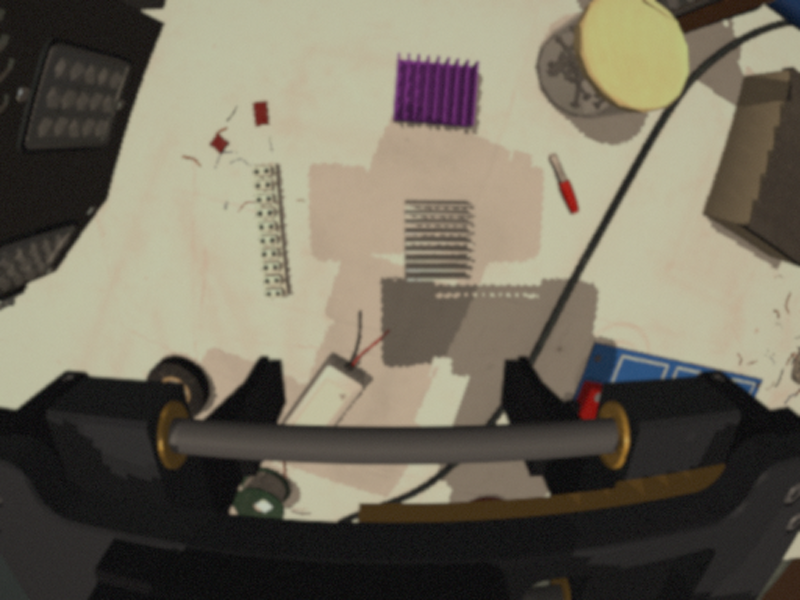

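The wrist view shows the sink at (438,240) with its fins running left to right, and the strip's holes from (266,165) to (273,296). The driver is at (325,395), the yellow tape on its tin at (610,65), and the purple sink at (437,93).

```bash
python3 - <<'E'
from h import *
def q(name,pts,z):
    w=pix2w('w1',np.array(pts,float)*.64-.18,z);e=np.roll(w,-1,0)-w
    print(name,np.round(w[:,:2],3).tolist(),'mean',np.round(w[:,:2].mean(0),4),'edges',np.round(np.linalg.norm(e,axis=1),3),np.round(np.degrees(np.arctan2(e[:,1],e[:,0])),1))
q('sink',[(405,201),(469,202),(472,279),(405,278)],.028)
q('strip',[(266,165),(273,296)],.016)
q('tin',[(585,70)],.0)
q('yel',[(635,52)],.1)
b=cv2.imread('pics/w1.png')
c=np.hstack([cv2.resize(b[120:190,245:315],(400,400),interpolation=2),cv2.resize(b[98:198,130:230],(400,400),interpolation=2)])
cv2.imwrite('pics/w1c.png',c)
E
```

```text
sink [[0.673, 0.032], [0.685, -0.014], [0.628, -0.032], [0.616, 0.018]] mean [0.6506 0.0011] edges [0.047 0.059 0.052 0.059] [ -76.2 -161.7  103.3   14.3]
strip [[0.676, 0.143], [0.573, 0.117]] mean [0.6246 0.1301] edges [0.106 0.106] [-166.1   13.9]
tin [[0.82, -0.085]] mean [ 0.8198 -0.085 ] edges [0.] [0.]
yel [[0.813, -0.079]] mean [ 0.8134 -0.0793] edges [0.] [0.]
```

View pics/w1c.png

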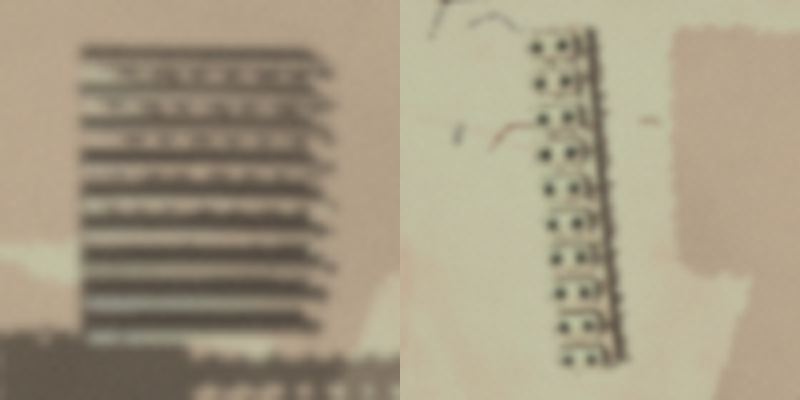

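```bash
python3 -c "
from h import *
go((.65,.001,.09,14),(.65,.001,.014,14))"
```

```text
[ 2.39  3.34 12.94] rz -0.1
[ 2.4   3.34 20.54] rz -0.1
```

apply_moves(steps=[[[2.4,3.3,6,0,0,0,1],[2.4,3.3,12,0,0,0,1],[2.4,3.3,16,0,0,0,1],[2.4,3.3,19,0,0,0,1],[2.4,3.3,20.5,0,0,0,1],[2.4,3.3,20.5,0,0,0,1],[2.4,3.3,20.5,0,0,0,-1],[2.4,3.3,20.5,0,0,0,-1],[2.4,3.3,20.5,0,0,0,-1],[2.4,3.3,20.5,0,0,0,-1],[2.4,3.3,20.5,0,0,0,-1],[2.4,3.3,20.5,0,0,0,-1]]])

```text
time_s: 3.45
position: [0.6513, 0.0032, 0.015]
tcp_rot: [[0.97, 0.242, 0.001], [0.242, -0.97, -0.0], [0.0, 0.0, -1.0]]
force: [-0.5, 0.7, 3.0]
opening: 0.575
grasp_force: 30.0
```

```bash
python3 -c "
from h import *
go((.65,.001,.10,14),(.535,-.38,.12,1.1),(.535,-.38,.018,1.1))"
```

```text
[-0.17  0.19 -8.5 ] rz -0.0
[-20.54  34.37 -10.5 ] rz 12.9
[-20.55  34.37  -0.3 ] rz 12.9
```

```bash
python3 -c "
from h import *
go((.47,-.3,.2,1.1))"
```

```text
[-24.91  25.04 -18.51] rz 12.9
```

apply_moves(steps=[[[0,0,-3,0,0,0,-1],[0,0,-7,0,0,0,-1],[0,0,-12,0,0,0,-1],[-4,4,-16,0,0,3,-1],[-8,8,-18.5,0,0,6,-1],[-12,12,-18.5,0,0,9,-1],[-16,16,-18.5,0,0,12.9,-1],[-20,20,-18.5,0,0,12.9,-1],[-23,23,-18.5,0,0,12.9,-1],[-24.9,25,-18.5,0,0,12.9,-1],[-24.9,25,-18.5,0,0,12.9,-1],[-24.9,25,-18.5,0,0,12.9,-1],[-24.9,25,-18.5,0,0,12.9,-1]]])

```text
time_s: 5.08
position: [0.4702, -0.2983, 0.1994]
tcp_rot: [[1.0, 0.02, -0.0], [0.02, -1.0, 0.001], [-0.0, -0.001, -1.0]]
force: [-0.5, -0.1, -0.8]
opening: 0.571
grasp_force: 30.0
```

```bash
python3 - <<'E'
from h import *
b=snap('wrist','w2');print(bot.read_state()['position'])
cv2.imwrite('pics/w2b.png',cv2.resize(b,(800,600),interpolation=cv2.INTER_CUBIC))
E
```

```text
[ 0.47024025 -0.29834279  0.19944285]
```

View pics/w2b.png

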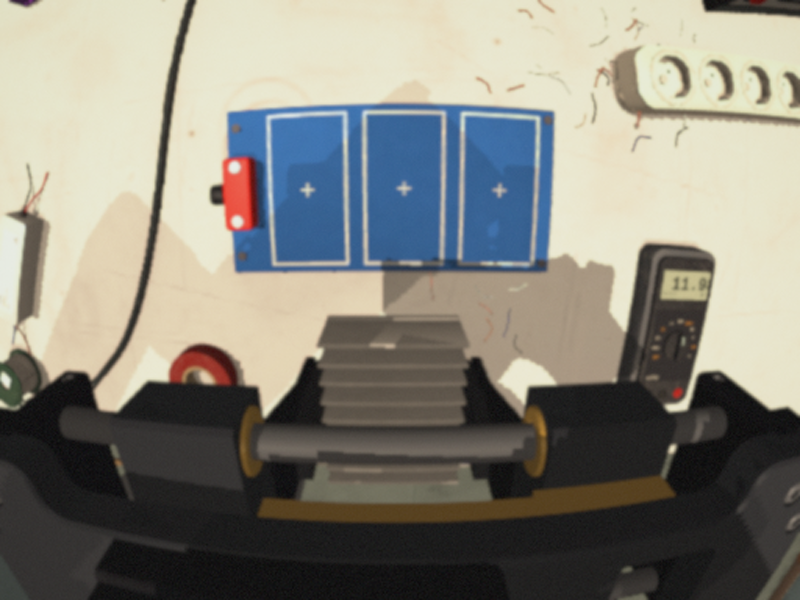

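The wrist view shows the plate crosses at (307,190), (404,188) and (499,191), the inlet at left (240,193), and the sink held straight with its front fin's top edge at v=346.

```bash
python3 - <<'E'
from h import *
w=pix2w('w2',np.array([(307,190),(404,188),(499,191)])*.64-.18,.004);print(np.round(w,4))
w2=pix2w('w2',np.array([(228,112),(553,110),(547,271),(236,271)])*.64-.18,.004);print(np.round(w2,4),w2.mean(0))
print(pix2w('w2',np.array([(395,346)])*.64-.18,.2124),pix2w('w2',np.array([(395,318)])*.64-.18,.186))
s=w[0]-w[2];print(np.linalg.norm(s),np.degrees(np.arctan2(s[1],s[0])))
E
```

```text
[[ 0.5317 -0.2324  0.004 ]
 [ 0.5338 -0.3048  0.004 ]
 [ 0.5345 -0.3764  0.004 ]]
[[ 0.5939 -0.1702  0.004 ]
 [ 0.6002 -0.4164  0.004 ]
 [ 0.4737 -0.4205  0.004 ]
 [ 0.4685 -0.1729  0.004 ]] [ 0.53406891 -0.29498318  0.004     ]
[[ 0.49645337 -0.29824856  0.2124    ]] [[ 0.49664022 -0.29833472  0.186     ]]
0.1440293093213223 91.11921116570684
```

```bash
python3 -c "
from h import *
go((.5385,-.3765,.0195,1.2))"
```

```text
[ 6.67  7.96 17.99] rz -0.0
```

apply_moves(steps=[[[3,4,0,0,0,0,-1],[6.7,8,3,0,0,0,-1],[6.7,8,8,0,0,0,-1],[6.7,8,12,0,0,0,-1],[6.7,8,15,0,0,0,-1],[6.7,8,17,0,0,0,-1],[6.7,8,18,0,0,0,-1],[6.7,8,18,0,0,0,-1],[6.7,8,18,0,0,0,-1],[6.7,8,18,0,0,0,0.6],[6.7,8,18,0,0,0,0.6],[6.7,8,18,0,0,0,0.6],[6.7,8,15,0,0,0,0.6],[6.7,8,10,0,0,0,0.6],[6.7,8,4,0,0,0,0.6],[6.7,8,0,0,0,0,0.6]]])

```text
time_s: 7.12
position: [0.539, -0.3789, 0.2028]
tcp_rot: [[1.0, 0.019, 0.003], [0.019, -1.0, -0.003], [0.003, 0.003, -1.0]]
force: [1.0, -0.5, -0.6]
opening: 0.799
grasp_force: 0.0
```

```bash
python3 -c "
from h import *
go((.42,.062,.22,-22))"
```

```text
[-11.06 -44.3   -1.87] rz 23.1
```

apply_moves(steps=[[[-12,-46.6,-1.9,0,0,23,1],[-12,-46.6,-1.9,0,0,23,1],[-12,-46.6,-1.9,0,0,23,1],[-12,-46.6,-1.9,0,0,23,1],[-12,-46.6,-1.9,0,0,23,1],[-12,-46.6,-1.9,0,0,23,1],[-12,-46.6,-1.9,0,0,23,1],[-12,-46.6,-1.9,0,0,23,1],[-12,-46.6,-1.9,0,0,23,1],[-12,-46.6,-1.9,0,0,23,1],[-12,-46.6,-1.9,0,0,23,1]]])

```text
time_s: 8.5
position: [0.4103, 0.0843, 0.2186]
tcp_rot: [[0.927, -0.375, 0.001], [-0.375, -0.927, -0.0], [0.001, 0.0, -1.0]]
force: [-0.1, -0.1, 0.3]
opening: 1.001
grasp_force: 0.0
```

```bash
python3 - <<'E'
from h import *
b=snap('wrist','w3');print(bot.read_state()['position'])
cv2.imwrite('pics/w3b.png',cv2.resize(b,(800,600),interpolation=cv2.INTER_CUBIC))
E
```

```text
[0.41019619 0.0843027  0.21853492]
```

View pics/w3b.png

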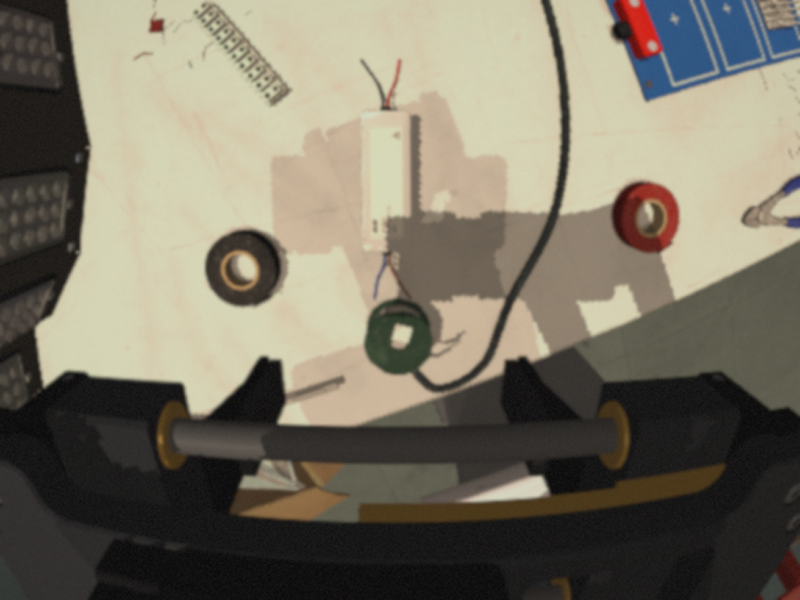

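This view shows the driver top with corners (363,110), (411,112), (409,251) and (361,250), its leads just short of the spool at (398,335). The black tape top is at (243,267), spanning 206 to 281.

```bash
python3 - <<'E'
from h import *
def q(n,p,z):
    w=pix2w('w3',np.array(p,float)*.64-.18,z);e=np.roll(w,-1,0)-w
    print(n,np.round(w[:,:2].mean(0),4),'edges',np.round(np.linalg.norm(e,axis=1),3),np.round(np.degrees(np.arctan2(e[:,1],e[:,0])),1));return w.mean(0)
d=q('drv',[(363,110),(411,112),(409,251),(361,250)],.028)
q('tape',[(206,267),(281,267)],.019);q('tapev',[(243,230),(243,305)],.019)
go((d[0],d[1],.016,-21.5))
E
```

```text
drv [0.4761 0.0635] edges [0.035 0.103 0.036 0.104] [-114.7  157.5   66.7  -23.3]
tape [0.4586 0.1952] edges [0.065 0.065] [-113.   67.]
tapev [0.4575 0.1956] edges [0.062 0.062] [153.2 -26.8]
[ 6.88 -0.55 20.26] rz -0.5
```

apply_moves(steps=[[[6.9,-0.5,6,0,0,1,1],[6.9,-0.5,12,0,0,1,1],[6.9,-0.5,16,0,0,1,1],[6.9,-0.5,19,0,0,1,1],[6.9,-0.5,20.3,0,0,1,1],[6.9,-0.5,20.3,0,0,1,1],[6.9,-0.5,20.3,0,0,1,-1],[6.9,-0.5,20.3,0,0,1,-1],[6.9,-0.5,20.3,0,0,1,-1],[6.9,-0.5,20.3,0,0,1,-1],[6.9,-0.5,20.3,0,0,1,-1],[6.9,-0.5,20.3,0,0,1,-1],[6.9,-0.5,20.3,0,0,1,-1],[6.9,-0.5,17,0,0,1,-1],[6.9,-0.5,12,0,0,1,-1],[6.9,-0.5,6,0,0,1,-1],[6.9,-0.5,2,0,0,1,-1],[6.9,-0.5,2,0,0,1,-1]]])

```text
time_s: 10.8
position: [0.4772, 0.0642, 0.2013]
tcp_rot: [[0.921, -0.389, 0.007], [-0.389, -0.921, -0.001], [0.007, -0.002, -1.0]]
force: [0.4, 0.3, -2.1]
opening: 0.41
grasp_force: 29.9
```

```bash
python3 -c "
from h import *
go((.5335,-.3045,.2,1.2),(.5335,-.3045,.0205,1.2))"
```

```text
[19.53 31.78  0.19] rz -24.1
[19.41 31.82 18.14] rz -24.1
```

apply_moves(steps=[[[3,5,0,0,0,-4,-1],[6,10,0,0,0,-8,-1],[9,15,0,0,0,-12,-1],[12,20,0,0,0,-16,-1],[15,25,0,0,0,-20,-1],[18,29,0,0,0,-24,-1],[19.5,31.8,2,0,0,-24,-1],[19.5,31.8,6,0,0,-24,-1],[19.5,31.8,10,0,0,-24,-1],[19.5,31.8,10,0,0,-24,-1],[19.5,31.8,10,0,0,-24,-1],[19.5,31.8,10,0,0,-24,-1]]])

```text
time_s: 12.3
position: [0.5322, -0.3051, 0.1001]
tcp_rot: [[1.0, 0.019, 0.002], [0.019, -1.0, -0.002], [0.002, 0.002, -1.0]]
force: [0.4, 0.5, -1.8]
opening: 0.409
grasp_force: 29.9
```

```bash
python3 - <<'E'
from h import *
b=snap('wrist','w4');go((.5335,-.3045,.0205,1.2));print(bot.read_state()['position'])
cv2.imwrite('pics/w4b.png',cv2.resize(b,(800,600),interpolation=cv2.INTER_CUBIC))
E
```

```text
[ 0.12 -0.08  7.98] rz -0.1
[ 0.5321473  -0.30510497  0.10025761]
```

View pics/w4b.png

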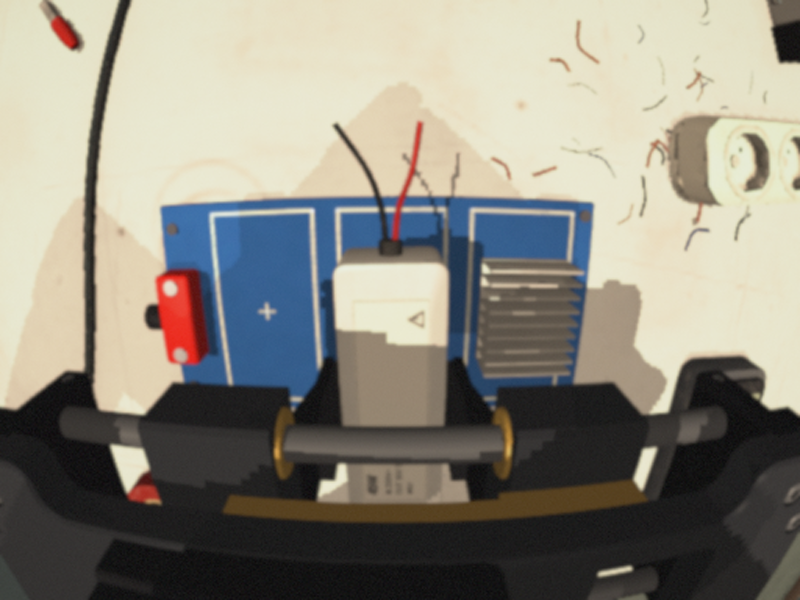

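The driver is held straight above its outline. The sink stands at (530,318) in the far outline.

```bash
python3 - <<'E'
from h import *
f=lambda p,z:np.round(pix2w('w4',np.array(p,float)*.64-.18,z),4)
print('drv front',f([(390,264)],.112)); w=f([(482,261),(583,262),(575,375),(479,374)],.032);print(w,w.mean(0))
E
```

```text
drv front [[ 0.5851 -0.303   0.112 ]]
[[ 0.5696 -0.3479  0.032 ]
 [ 0.5711 -0.4016  0.032 ]
 [ 0.5072 -0.4069  0.032 ]
 [ 0.5086 -0.3514  0.032 ]] [ 0.539125 -0.37695   0.032   ]
```

apply_moves(steps=[[[0.1,0,3,0,0,0,-1],[0.1,0,5.5,0,0,0,-1],[0.1,0,7,0,0,0,-1],[0.1,0,8,0,0,0,-1],[0.1,0,8,0,0,0,-1],[0.1,0,8,0,0,0,-1]]])

```text
time_s: 13.1
position: [0.5326, -0.3049, 0.0192]
tcp_rot: [[1.0, 0.019, 0.001], [0.019, -1.0, -0.001], [0.001, 0.001, -1.0]]
force: [0.4, -0.5, -1.8]
opening: 0.406
grasp_force: 29.9
```

apply_moves(steps=[[[0,0,0.15,0,0,0,-1],[0,0,0.15,0,0,0,-1],[0,0,0.15,0,0,0,0.04],[0,0,0.15,0,0,0,0.04],[0,0,0.15,0,0,0,0.04],[0,0,-2,0,0,0,0.04],[0,0,-6,0,0,0,0.04],[0,0,-12,0,0,0,0.04],[0,0,-18,0,0,0,0.5]]])

```text
time_s: 14.22
position: [0.5318, -0.3043, 0.1997]
tcp_rot: [[1.0, 0.019, -0.001], [0.019, -1.0, 0.001], [-0.001, -0.001, -1.0]]
force: [0.6, -1.1, -0.7]
opening: 0.575
grasp_force: 0.0
```

```bash
python3 -c "
from h import *
go((.625,.13,.14,14.5),(.625,.13,.015,14.5))"
```

```text
[ 10.14 -43.24   5.99] rz -13.4
[ 10.15 -43.23  18.49] rz -13.4
```

Before reaching for the strip I need the height of the black robot beside it, so I'll hover nearby and look.

apply_moves(steps=[[[3.5,-39.3,-3,0,0,-15,0.5],[3.5,-39.3,-3,0,0,-15,0.5],[3.5,-39.3,-3,0,0,-15,0.5],[3.5,-39.3,-3,0,0,-15,0.5],[3.5,-39.3,-3,0,0,-15,0.5],[3.5,-39.3,-3,0,0,-15,0.5],[3.5,-39.3,-3,0,0,-15,0.5],[3.5,-39.3,-3,0,0,-15,0.5],[3.5,-39.3,-3,0,0,-15,0.5]]])

```text
time_s: 15.35
position: [0.5597, 0.0875, 0.2282]
tcp_rot: [[0.961, 0.276, -0.001], [0.276, -0.961, -0.001], [-0.001, 0.001, -1.0]]
force: [-0.7, -0.4, -0.0]
opening: 0.748
grasp_force: 0.0
```

```bash
python3 - <<'E'
from h import *
b=snap('wrist','w5');s=snap('scene','s5');print(bot.read_state()['position'])
c=np.hstack([cv2.resize(b[:300,:300],(500,500),interpolation=2),cv2.resize(s[80:230,120:210],(300,500),interpolation=2)])
cv2.imwrite('pics/w5b.png',c)
E
```

```text
[0.55976565 0.08719514 0.2282688 ]
```

View pics/w5b.png

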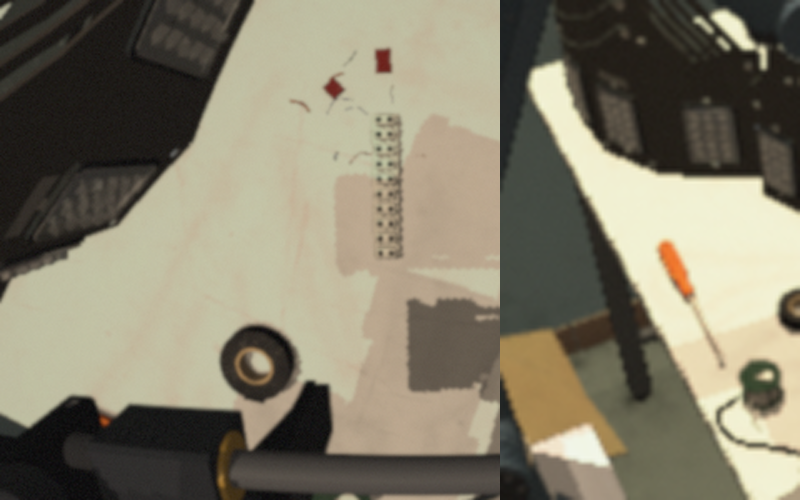

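```bash
python3 - <<'E'
from h import *
for z in(0,.05,.1,.15,.2,.25):
    print(z,np.round(pix2w('w5',[(115,87)],z)[0,:2],3),np.round(pix2w('w1',[(67,128)],z)[0,:2],3),np.round(pix2w('w3',[(57,94)],z)[0,:2],3))
def q(p,z):
    w=pix2w('w5',np.array(p,float)*.6-.2,z);e=w[1]-w[0];print(w,w.mean(0),np.degrees(np.arctan2(e[1],e[0])))
q([(388,262),(387,112)],.016)
go((.62,.13,.015,16))
E
```

```text
0 [0.619 0.294] [0.618 0.297] [0.62  0.297]
0.05 [0.622 0.27 ] [0.629 0.263] [0.603 0.264]
0.1 [0.625 0.246] [0.641 0.23 ] [0.585 0.231]
0.15 [0.628 0.222] [0.652 0.196] [0.567 0.198]
0.2 [0.631 0.198] [0.663 0.163] [0.549 0.165]
0.25 [0.634 0.173] [0.674 0.129] [0.531 0.132]
[[0.56927168 0.11431756 0.016     ]
 [0.676013   0.14486028 0.016     ]] [0.62264234 0.12958892 0.016     ] 15.967823787339592
[ 6.98 -2.47 21.32] rz -0.1
```

The black robot's corner comes out at table level at y≈0.295, clear of the gripper. The strip centre is (0.6226, 0.1296) at 16°.

apply_moves(steps=[[[7.2,-2.4,6,0,0,0,0.5],[7.2,-2.4,12,0,0,0,0.5],[7.2,-2.4,17,0,0,0,0.5],[7.2,-2.4,20,0,0,0,0.5],[7.2,-2.4,21.4,0,0,0,0.5],[7.2,-2.4,21.4,0,0,0,0.5],[7.2,-2.4,21.4,0,0,0,-1],[7.2,-2.4,21.4,0,0,0,-1],[7.2,-2.4,21.4,0,0,0,-1],[7.2,-2.4,21.4,0,0,0,-1],[7.2,-2.4,21.4,0,0,0,-1],[7.2,-2.4,21.4,0,0,0,-1],[7.2,-2.4,21.4,0,0,0,-1],[7.2,-2.4,18,0,0,0,-1],[7.2,-2.4,12,0,0,0,-1],[7.2,-2.4,6,0,0,0,-1],[7.2,-2.4,6,0,0,0,-1]]])

```text
time_s: 17.58
position: [0.6262, 0.1324, 0.1744]
tcp_rot: [[0.961, 0.277, 0.013], [0.277, -0.961, 0.001], [0.012, 0.003, -1.0]]
force: [-0.9, -0.5, -0.4]
opening: 0.223
grasp_force: 30.0
```

```bash
python3 -c "
from h import *
go((.5325,-.233,.13,1.2))"
```

```text
[-19.18  32.5    4.3 ] rz 14.9
```

apply_moves(steps=[[[-3,5,0,0,0,3,-1],[-6,10,0,0,0,6,-1],[-9,15,0,0,0,9,-1],[-12,20,0,0,0,12,-1],[-15,25,0,0,0,14.9,-1],[-18,30,2,0,0,14.9,-1],[-19.2,32.5,5,0,0,14.9,-1],[-19.2,32.5,8,0,0,14.9,-1],[-19.2,32.5,8,0,0,14.9,-1],[-19.2,32.5,8,0,0,14.9,-1],[-19.2,32.5,8,0,0,14.9,-1]]])

```text
time_s: 18.95
position: [0.5287, -0.2332, 0.0897]
tcp_rot: [[1.0, 0.022, 0.002], [0.022, -1.0, -0.001], [0.002, 0.001, -1.0]]
force: [-0.1, -0.4, 0.5]
opening: 0.22
grasp_force: 30.0
```

```bash
python3 - <<'E'
from h import *
b=snap('wrist','w6');go((.5325,-.233,.018,1.2));print(bot.read_state()['position'])
cv2.imwrite('pics/w6b.png',cv2.resize(b,(800,600),interpolation=cv2.INTER_CUBIC))
E
```

```text
[ 0.37 -0.03  7.18] rz 0.0
[ 0.52865173 -0.23325172  0.08976476]
```

View pics/w6b.png

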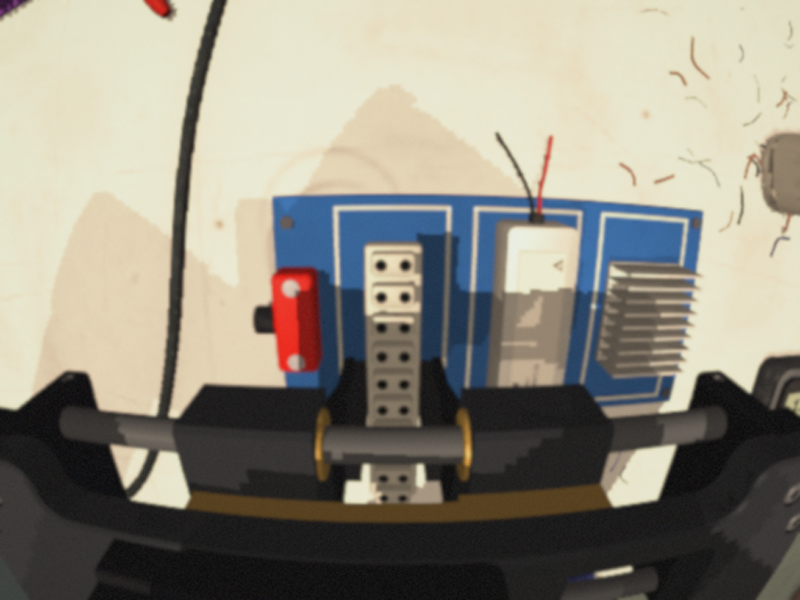

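The strip is held straight, its front edge at (392,246). The driver at (537,300) and the sink at (650,320) sit well in their outlines.

```bash
python3 - <<'E'
from h import *
f=lambda p,z:np.round(pix2w('w6',np.array(p,float)*.64-.18,z),4)
print('strip front',f([(392,246)],.092),'drv front',f([(500,226),(574,226)],.032),'sink',f([(613,264),(692,268)],.032))
E
```

```text
strip front [[ 0.5854 -0.2315  0.092 ]] drv front [[ 0.5852 -0.2811  0.032 ]
 [ 0.5873 -0.318   0.032 ]] sink [[ 0.5697 -0.3417  0.032 ]
 [ 0.5702 -0.3927  0.032 ]]
```

apply_moves(steps=[[[0.2,0,3,0,0,0,-1],[0.2,0,5,0,0,0,-1],[0.2,0,6.5,0,0,0,-1],[0.2,0,7.1,0,0,0,-1],[0.2,0,7.1,0,0,0,-1],[0.2,0,7.1,0,0,0,-1]]])

```text
time_s: 19.75
position: [0.5303, -0.2335, 0.0185]
tcp_rot: [[1.0, 0.021, 0.001], [0.021, -1.0, -0.001], [0.001, 0.001, -1.0]]
force: [-0.3, 0.7, 4.8]
opening: 0.227
grasp_force: 30.0
```

Contact felt; release with a small opening, rise, and go to the tape.

apply_moves(steps=[[[0,0,0,0,0,0,-0.25],[0,0,0,0,0,0,-0.25],[0,0,0,0,0,0,-0.25],[0,0,-2,0,0,0,-0.25],[0,0,-6,0,0,0,-0.25],[0,0,-12,0,0,0,-0.25],[0,0,-18,0,0,0,1],[0,0,-18,0,0,0,1]]])

```text
time_s: 20.75
position: [0.5328, -0.2353, 0.2029]
tcp_rot: [[1.0, 0.021, 0.01], [0.021, -1.0, -0.007], [0.01, 0.007, -1.0]]
force: [0.4, -0.2, -1.0]
opening: 0.519
grasp_force: 0.0
```

```bash
python3 - <<'E'
from h import *
snap('wrist','w7')
go((.458,.1955,.16,1.2),(.458,.1955,.015,1.2))
E
```

```text
[ -6.43 -43.12   3.83] rz -0.0
[ -6.5  -43.17  18.33] rz -0.0
```

apply_moves(steps=[[[-6.5,-43.2,3.8,0,0,0,1],[-6.5,-43.2,3.8,0,0,0,1],[-6.5,-43.2,3.8,0,0,0,1],[-6.5,-43.2,3.8,0,0,0,1],[-6.5,-43.2,3.8,0,0,0,1],[-6.5,-43.2,3.8,0,0,0,1],[-6.5,-43.2,3.8,0,0,0,1],[-6.5,-43.2,3.8,0,0,0,1],[-6.5,-43.2,3.8,0,0,0,1],[-6.5,-43.2,3.8,0,0,0,1]]])

```text
time_s: 22.05
position: [0.456, 0.1958, 0.159]
tcp_rot: [[1.0, 0.018, -0.001], [0.018, -1.0, -0.001], [-0.001, 0.0, -1.0]]
force: [0.5, -0.3, -0.1]
opening: 0.999
grasp_force: 0.0
```

```bash
python3 - <<'E'
from h import *
print(pix2w('w5',np.array([(220,362),(294,362),(257,326),(257,401)])*.6-.2,.019).round(4).tolist())
go((.458,.1955,.014,1.2))
b=cv2.imread('pics/w7.png');cv2.imwrite('pics/w7b.png',cv2.resize(b,(800,600),interpolation=2))
E
```

```text
[[0.4524, 0.2287, 0.019], [0.4715, 0.1665, 0.019], [0.4929, 0.2019, 0.019], [0.4268, 0.1913, 0.019]]
[ 0.21  0.03 14.5 ] rz -0.1
```

View pics/w7b.png

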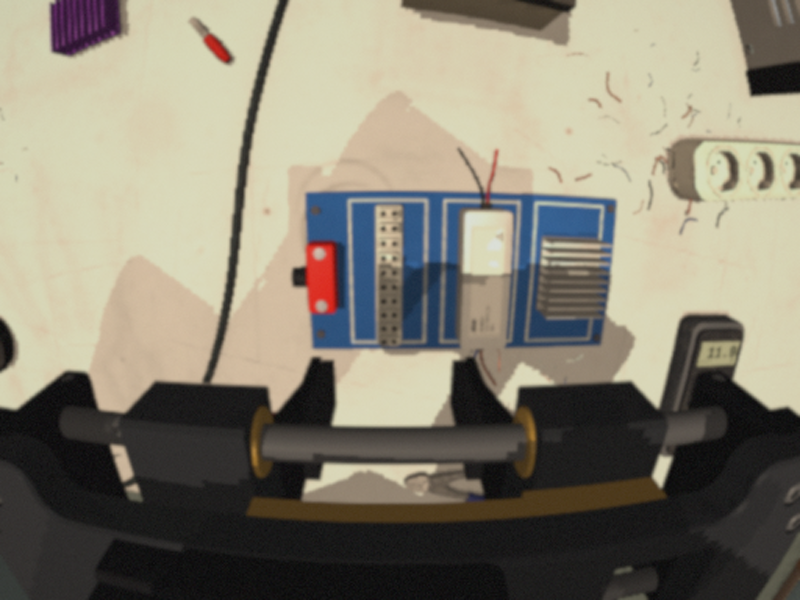

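All three parts stand straight in their outlines: strip at (390,276), driver (487,278), sink (573,278). I'll check the numbers before taking the tape.

```bash
python3 - <<'E'
from h import *
f=lambda p,z:pix2w('w7',np.array(p,float)*.64-.18,z)[:,:2]
pl=f([(307,194),(617,200),(600,346),(313,348)],.004);c=pl.mean(0);ex=(pl[0]+pl[3]-pl[1]-pl[2]);L=np.linalg.norm(ex)/2;ex/=2*L;ey=np.array([-ex[1],ex[0]])
print(c,L,np.degrees(np.arctan2(ex[1],ex[0])))
for n,p,z in(('strip',[(376,206),(403,206),(401,346),(378,346)],.02),('drv',[(463,210),(515,210),(508,348),(460,347)],.032),('sink',[(543,238),(611,240),(605,319),(540,316)],.032)):
    w=f(p,z);d=w.mean(0)-c;print(n,w.mean(0).round(4),'plate',(d@ex).round(4),(d@ey).round(4),np.linalg.norm(w[1]-w[0]).round(3))
E
```

```text
[ 0.53314059 -0.29510215] 0.2478105771299966 91.2015682798863
strip [ 0.5319 -0.234 ] plate 0.0611 -0.0 0.019
drv [ 0.5345 -0.3052] plate -0.0101 -0.0012 0.038
sink [ 0.5384 -0.3751] plate -0.0801 -0.0035 0.056
```

apply_moves(steps=[[[0.3,0,5,0,0,0,1],[0.3,0,9,0,0,0,1],[0.3,0,12,0,0,0,1],[0.3,0,14.3,0,0,0,1],[0.3,0,14.5,0,0,0,1],[0.3,0,14.5,0,0,0,-1],[0.3,0,14.5,0,0,0,-1],[0.3,0,14.5,0,0,0,-1],[0.3,0,14.5,0,0,0,-1],[0.3,0,14.5,0,0,0,-1]]])

```text
time_s: 23.3
position: [0.4594, 0.1974, 0.0154]
tcp_rot: [[1.0, 0.021, 0.002], [0.021, -1.0, 0.0], [0.002, -0.0, -1.0]]
force: [-1.1, -0.2, 6.3]
opening: 0.697
grasp_force: 30.0
```

apply_moves(steps=[[[0,0,-2,0,0,0,-1],[0,0,-6,0,0,0,-1],[0,0,-12,0,0,0,-1],[0,0,-18,0,0,0,-1],[0,0,-18,0,0,0,-1],[0,0,-18,0,0,0,-1]]])

```text
time_s: 24.05
position: [0.458, 0.1972, 0.1942]
tcp_rot: [[1.0, 0.021, -0.001], [0.021, -1.0, -0.0], [-0.001, 0.0, -1.0]]
force: [0.4, -0.6, -1.5]
opening: 0.7
grasp_force: 30.0
```

```bash
python3 - <<'E'
from h import *
b=snap('wrist','w8');cv2.imwrite('pics/w8b.png',cv2.resize(b[170:350,130:380],(800,576),interpolation=2))
go((.5375,-.3755,.13,1.2))
E
```

```text
[ 6.83 57.41  6.34] rz -0.0
```

View pics/w8b.png

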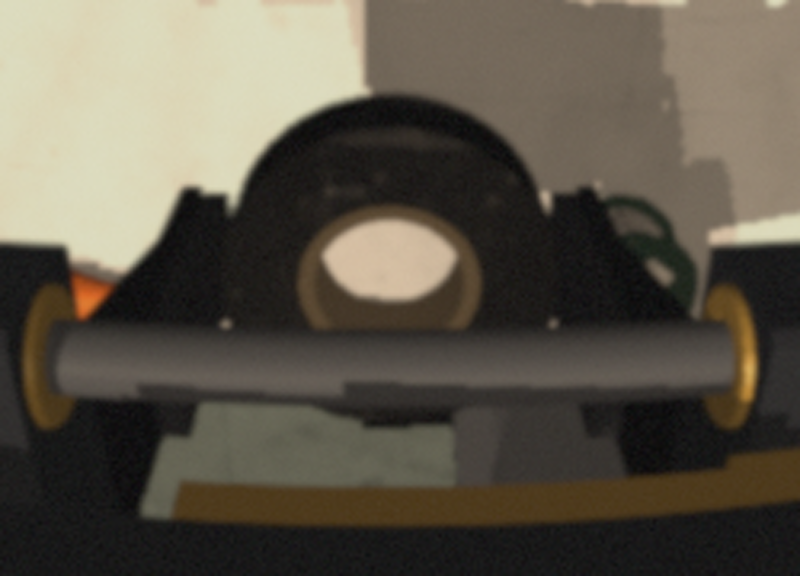

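The tape is held level between the pads, its front bottom edge at (393,97) and top edge at about (393,130) in the crop.

```bash
python3 - <<'E'
from h import *
for v,z in((97,.179),(130,.198)): print(pix2w('w8',np.array([(393,v)])/3.2+[130,170]-.35,z))
E
```

```text
[[0.48589539 0.19726163 0.179     ]]
[[0.48665735 0.19735268 0.198     ]]
```

apply_moves(steps=[[[0.6,5,0,0,0,0,-1],[1.2,10,0,0,0,0,-1],[1.8,15,0,0,0,0,-1],[2.4,20,0,0,0,0,-1],[3,25,0,0,0,0,-1],[3.6,30,0,0,0,0,-1],[4.2,35,0,0,0,0,-1],[4.8,40,0,0,0,0,-1],[5.4,45,0,0,0,0,-1],[6,50,0,0,0,0,-1],[6.6,54,2,0,0,0,-1],[7.1,57.4,4,0,0,0,-1],[7.1,57.4,6.3,0,0,0,-1],[7.1,57.4,8,0,0,0,-1],[7.1,57.4,8,0,0,0,-1],[7.1,57.4,8,0,0,0,-1],[7.1,57.4,8,0,0,0,-1]]])

```text
time_s: 26.22
position: [0.5424, -0.3752, 0.1157]
tcp_rot: [[1.0, 0.021, 0.002], [0.021, -1.0, -0.002], [0.001, 0.002, -1.0]]
force: [0.2, -0.2, 0.3]
opening: 0.699
grasp_force: 30.0
```

```bash
python3 -c "
from h import *
print(bot.read_state()['position']);go((.541,-.376,.049,1.2))"
```

```text
[ 0.54241382 -0.37522589  0.11573606]
[-0.15  0.06  6.67] rz 0.0
```

apply_moves(steps=[[[-0.1,0.1,3,0,0,0,-1],[-0.1,0.1,5,0,0,0,-1],[-0.1,0.1,6.2,0,0,0,-1],[-0.1,0.1,6.7,0,0,0,-1],[-0.1,0.1,6.7,0,0,0,-1],[-0.1,0.1,6.7,0,0,0,-1]]])

```text
time_s: 26.98
position: [0.5412, -0.3765, 0.0481]
tcp_rot: [[1.0, 0.021, 0.001], [0.021, -1.0, -0.001], [0.001, 0.001, -1.0]]
force: [-0.3, -0.7, 0.3]
opening: 0.698
grasp_force: 30.0
```

apply_moves(steps=[[[0,0,0.1,0,0,0,-1],[0,0,0.1,0,0,0,-1],[0,0,0.1,0,0,0,0.64],[0,0,0.1,0,0,0,0.64],[0,0,0.1,0,0,0,0.64],[0,0,-1.5,0,0,0,0.64],[0,0,-4,0,0,0,0.64],[0,0,-10,0,0,0,0.64],[-4,-5,-15,0,0,0,0.64],[-8,-7,-15,0,0,0,0.64],[-8,-7,-15,0,0,0,0.64],[-8,-7,-15,0,0,0,0.64]]])

```text
time_s: 28.48
position: [0.4601, -0.3086, 0.1989]
tcp_rot: [[1.0, 0.02, 0.002], [0.02, -1.0, -0.002], [0.002, 0.002, -1.0]]
force: [0.2, -0.3, 0.7]
opening: 0.821
grasp_force: 0.0
```

```bash
python3 - <<'E'
from h import *
b=snap('wrist','w9');cv2.imwrite('pics/w9b.png',cv2.resize(b,(800,600),interpolation=2))
E
```

```text
(no output)
```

View pics/w9b.png

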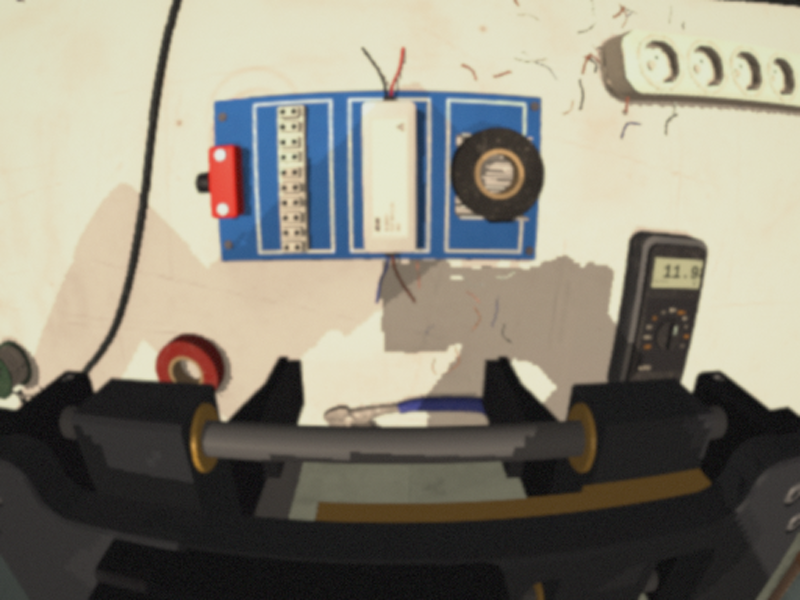

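The tape lies flat on the sink at (498,173), and the strip and driver are in place. A last check of the tape's position, then hand in.

```bash
python3 - <<'E'
from h import *
w=pix2w('w9',np.array([(452,173),(544,173),(498,128),(498,217)])*.64-.18,.051);c=[(w[2,0]+w[3,0])/2,(w[0,1]+w[1,1])/2];print(w.round(4)[:,:2].tolist(),c)
s=pix2w('w9',np.array([(458,135),(457,213)])*.64-.18,.032);print('sink left edge',s.round(4))
if np.hypot(c[0]-.5375,c[1]+.376)<.009: print(bot.hand_in())
E
```

```text
[[0.5377, -0.3449], [0.5416, -0.4066], [0.5688, -0.3739], [0.5104, -0.3767]] [np.float64(0.5396248131431483), np.float64(-0.3757448705375549)]
sink left edge [[ 0.5637 -0.3506  0.032 ]
 [ 0.5098 -0.352   0.032 ]]
the job is handed in; nothing more can be done
None
```

I handed the job in at about 28 s on the robot's clock. My last images show the strip, driver and sink flat and centred in their outlines and the black tape flat on the middle of the sink; the simulator returned no verdict.

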